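# Lock the glass security dome over the show bowl

## Robot

A 7-joint arm with a two-finger parallel gripper is mounted at the origin on the work surface; the furniture and walls round the work are solid. World frame = base frame: x ahead of the robot, y to its left, z up, the work surface at z = 0. Lengths are in m, angles in rad, forces in N, time in s.
With the tool pointing down it reaches from about 0.4 to 0.85 m from the base axis. Payload 4.4 kg.
Tool frame: the origin (TCP) lies midway between the tips of the shut fingers; the grasp point (between the pads) lies 19 mm behind it; z points along the fingers, y is the direction in which the jaws open and shut (so a half turn about z gives the same grasp; the last joint's range is limited). The gripper opens to 94 mm and grips with 3 to 60 N. Pads are 16 mm wide; open, the fingers measure 119 mm over their backs; the gripper's body (75 mm by 177 mm) begins 78 mm behind the grasp point.
Start: joints at [1.119, 0.628, 0.038, 1.517, -0.027, 0.996, -0.02], TCP at [0.245, -0.602, 0.205] pointing down, gripper open.
Joint ranges: [-3.06, 3.06], [-0.37, 2.12], [-1.25, 1.32], [0.18, 2.47], [-1.1, 4.24], [0.23, 1.98], [-2.94, 2.94]. Speed limits (rad/s): [2.57, 2.57, 3.14, 3.14, 3.14, 3.14, 3.14].

## Interface

Orientations are given as a rotation vector (axis times angle).
In Python, from rig import arm, inverse_kinematics, optics, ticket gives the robot as it stands. The module is installed in compiled form; this text tells all that it offers. Calls block until the motion is done:
- arm.goto(position, orientation): joint-space move of the TCP to a pose.
- arm.move_linear(position, ori=None, velocity=0.15, threshold=None): straight line of the TCP; ori=None keeps the orientation; velocity is the mean speed in m/s. With threshold (N) it stops when the force on the tool has changed by that much, and returns True; else False.
- arm.movej(angles): joint-space move.
- arm.grip(opening, grip_force=None): opening from 0.0 (shut) to 1.0 (fully open); grip_force is the grip in N (None keeps the last); returns when the fingers have stopped.
- arm.pause(seconds).
- inverse_kinematics(position, orientation): joint angles nearest the present ones, or None.
- optics.camera(name): name is "side" or "top" or "wrist"; returns a dict with "img" (420x560x3 uint8, red, green, blue), "range_z" (420x560 float32, m along the optical axis (not along the pixel's ray), 0 where there is no reading), "camera_matrix" (3x3 intrinsics, pixels), "camera_from_world" (4x4, takes a point from world to camera coordinates). Camera axes: x right, y down, z forward; pixel columns grow to the right and rows downward; lengths in m; the calibration is good to about 2 mm. A picture is of the moment at which its call begins.
A pose or a line that the arm cannot do raises arm.IKError and nothing moves.
- ticket.close_job(): hands the job in, once; it reports no verdict.
Readings, each from a call of its own:
- arm.get_t(): time.
- arm.get_joint_pos(): joint angles.
- arm.get_joint_vel(): joint speeds.
- arm.get_joint_efforts(): joint torques, N m.
- arm.get_tcp_pos(): TCP position.
- arm.get_eef_rot(): TCP orientation.
- arm.get_wrist_force(): force on the tool from outside, world axes, zero at the start.
- arm.get_ft_torque(): the same for the moment, N m.
- arm.get_gripper_width(): opening from 0.0 (shut) to 1.0 (fully open).
Only numpy, scipy, OpenCV 4.12 (cv2) and the standard library are available. Lean on these libraries where they do the work, as an engineer would, in place of code of your own. Each camera call takes 0.05 s, during which the arm holds its last target.

## Task

Secure the gold-rimmed bowl for the night: set the glass dome gently over it, so that its three lugs drop through the gaps in the brass collar and it sits fully down on the stand, then turn the collar all the way to the red locked mark, and last press the red-headed pin fully home through the collar's eyelet. Do not disturb the bowl, and leave the fork beside it where it lies.

Things in the scene. Friction and masses are not known exactly. Their poses are not given: they have to be found in the camera images.
- stand: Round dark steel display stand screwed to the table: disc 236 mm across, 14 mm high. Origin: centre of its underside, z up. The dome seats on the disc (z = 14 mm) inside a fixed wall (radii 86 to 100 mm, top 24 mm) that has three keyways 32 mm wide at 0, 120 and 240 degrees from the stand's x axis (anticlockwise from above). At 75 degrees stands the pin's clevis, 43 mm high.
- collar (a joint): Brass lock collar, 216 mm across, top at 32 mm, turning about the stand's z axis: 0 = open (black index line at the white dot on the stand's rim), 1.047 rad = locked (line at the red dot, at its stop); grows anticlockwise from above. Open, its three gaps lie over the keyways; locked, its claws (underside 25 mm) cover the dome's lugs. Friction 0.2 N m.
- lever_top (a point): Top centre of the collar's upright black lever post, 80 mm above the table: round, 18 mm across, free from 36 to 80 mm, on a brass arm (top 32 mm) 150 mm from the stand's axis; at -75 degrees from the stand's x axis when open, -15 degrees when locked.
- lock_pin (a joint): Headed pin, captive in the clevis, sliding down: 0 = raised, 0.022 m = home, head against the clevis. Friction about 3 N. It can go down through the collar's eyelet (14 mm hole, pin 9 mm) only with the collar at its locked mark.
- pin_head (a point): Centre of the top of the pin's red head (26 mm across, 9 mm thick): 74 mm above the table when raised, 52 mm when home; 124 mm from the stand's axis at 75 degrees from the stand's x axis.
- dome: Clear glass dome, 0.45 kg, 158 mm across, 151 mm high with knob, standing loose on the table. Brass foot ring (radii 74 to 82, 8 mm high) with three lugs at 0, 120, 240 degrees from its x axis: 20 mm wide, 8 mm thick, out to radius 96 mm. Origin: centre of its underside, z up; seated it is on the stand's axis at 14 mm, any lug in any keyway.
- dome_knob (a point): Centre of the round brass knob on top of the dome, the place to grip: 31 mm across, flat-sided from 134 to 144 mm above the dome's underside; this point is at 138 mm, on the dome's axis.
- show_bowl: Frosted glass bowl with a gold rim, 130 mm across and 64 mm high, standing upright in the middle of the stand, its rim 80 mm above the table. Origin: centre of its underside.
- table_fork: Fork with a gilt handle, 203 x 23 x 12 mm, lying flat on the table between stand and dome. Origin: middle of its underside.

How it is judged:
By the outcome, as a careful person would: the job done as asked, in the order asked, and still so for the second after the job is handed in, with the robot touching nothing.
It also fails if it takes over 67 s, if anything falls off the work surface, if the arm or the gripper's body presses on something with over 40 N, if the wrist force passes 120 N, or if a joint passes its speed limit or range.

## Working session

There is one attempt and no reset: what is moved stays moved. The work goes in short steps, each a Python script; the robot and the scene stay as the last script left them, time stands still between calls to the robot, and variables do not carry over. Pictures are saved under pics/ and viewed, and the job is handed in when it is done.

```bash
mkdir -p pics
python3 - <<'E'
from rig import arm, optics
import cv2,numpy as np
for n in ("top","side","wrist"):
    d=optics.camera(n); cv2.imwrite(f"pics/{n}0.png",d["img"][:,:,::-1]); np.savez(f"{n}0.npz",**d)
    print(n,d["camera_matrix"].tolist(),np.linalg.inv(d["camera_from_world"]).round(3).tolist())
print(arm.get_t(),arm.get_eef_rot(),arm.get_wrist_force())
E
```

```text
top [[430.39152121428793, 0.0, 281.9813716974074], [0.0, 430.39152121428793, 203.78959032852714], [0.0, 0.0, 1.0]] [[-0.14, -0.97, 0.201, 0.28], [-0.99, 0.137, -0.027, -0.02], [-0.001, -0.203, -0.979, 1.082], [0.0, 0.0, 0.0, 1.0]]
side [[422.794250706553, 0.0, 273.5407491275489], [0.0, 422.794250706553, 206.51729150794498], [0.0, 0.0, 1.0]] [[-0.927, -0.217, 0.305, 0.181], [-0.374, 0.566, -0.735, 0.632], [-0.013, -0.795, -0.606, 0.684], [0.0, 0.0, 0.0, 1.0]]
wrist [[333.3461082350857, 0.0, 276.6882043812774], [0.0, 333.3461082350857, 212.4926429263018], [0.0, 0.0, 1.0]] [[0.375, -0.893, -0.248, 0.317], [-0.927, -0.362, -0.099, -0.573], [-0.001, 0.267, -0.964, 0.384], [0.0, 0.0, 0.0, 1.0]]
0.15 [-3.08194849e+00 -6.01933349e-01  4.48499771e-04] [ 0.68007392 -0.35232656 -0.09237001]
```

View pics/top0.png

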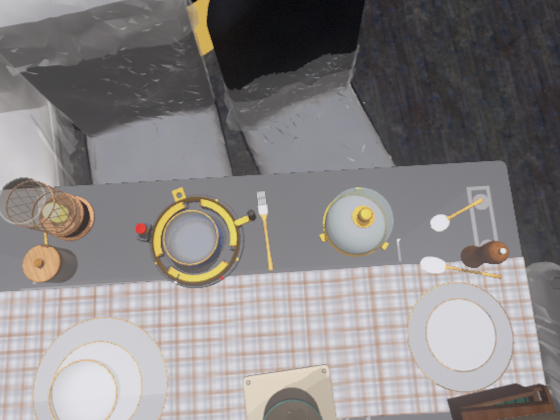

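View pics/side0.png

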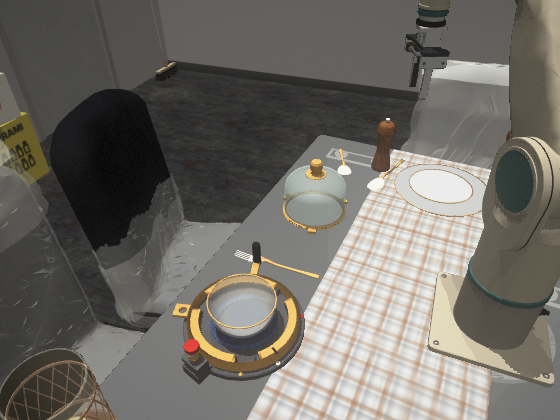

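View pics/wrist0.png

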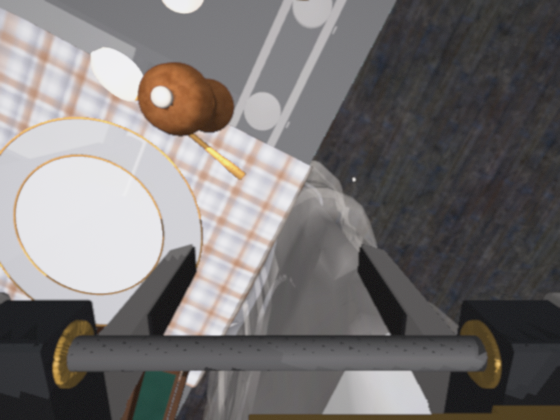

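The top view shows the stand at about (196,240), with the pin head at (141,229) and the lever at (251,215). The eyelet tab is at (179,193), the fork at (266,230) and the dome knob at (365,215). I'll zoom in for detail.

Run:
```python
import cv2,numpy as np
a=cv2.imread("pics/top0.png"); b=cv2.imread("pics/side0.png")
cv2.imwrite("pics/z1.png",cv2.resize(a[175:300,125:265],None,fx=5,fy=4.8*5/4.8/1.05*1.0,interpolation=cv2.INTER_CUBIC)[:600])
cv2.imwrite("pics/z2.png",cv2.resize(a[170:270,310:410],None,fx=6,fy=6,interpolation=cv2.INTER_CUBIC))
cv2.imwrite("pics/z3.png",cv2.resize(b[230:385,165:325],None,fx=3.8,fy=3.8,interpolation=cv2.INTER_CUBIC))
cv2.imwrite("pics/z4.png",cv2.resize(b[150:240,265:365],None,fx=6,fy=6,interpolation=cv2.INTER_CUBIC))
```

```text
(no output)
```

View pics/z1.png

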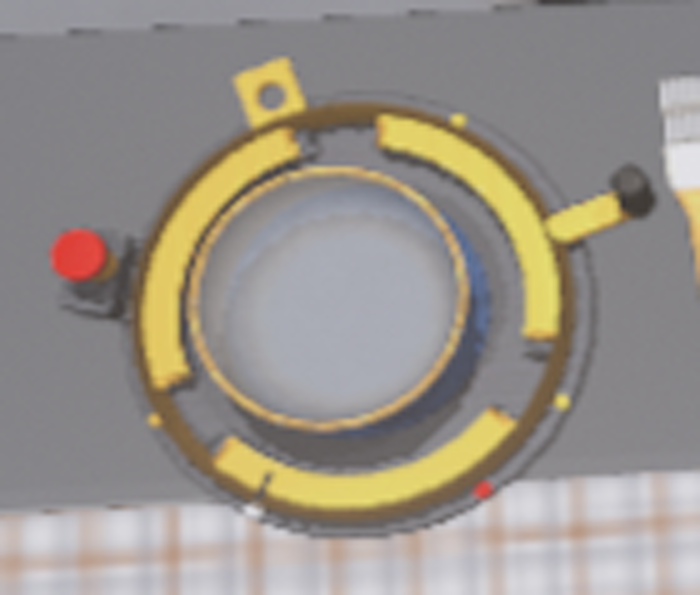

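View pics/z2.png

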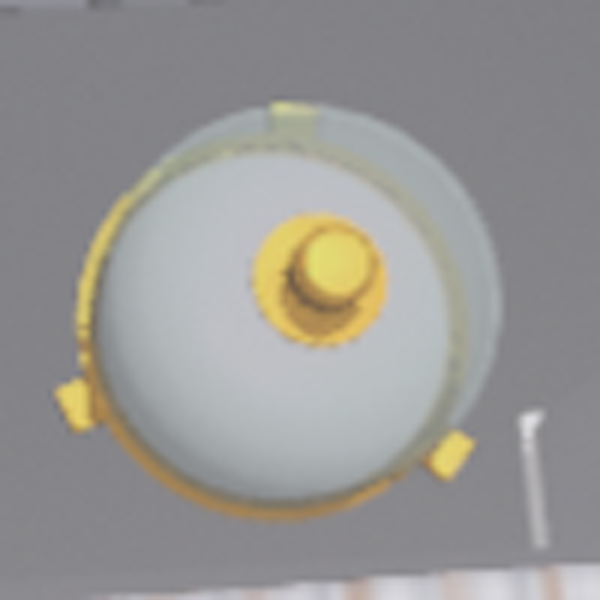

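View pics/z3.png

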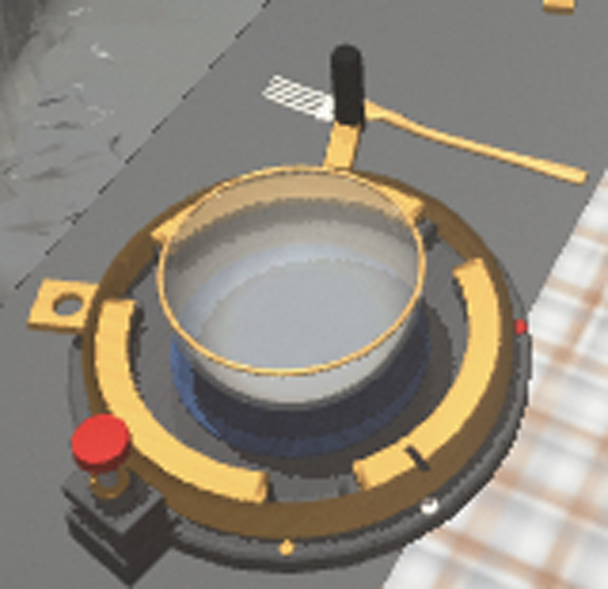

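View pics/z4.png

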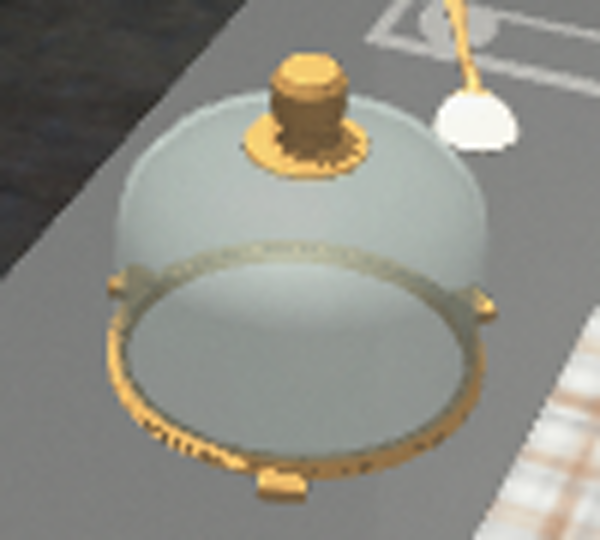

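The index line sits at the white dot, so the collar is open. The gaps, lever, pin and dome lugs are all clear in both views. Next I'll measure them with depth and colour.

```bash
cat > h.py <<'E'
import numpy as np, cv2
def cloud(d):
    K=d["camera_matrix"];Z=d["range_z"].astype(float);v,u=np.mgrid[:Z.shape[0],:Z.shape[1]]
    P=np.stack([(u-K[0,2])/K[0,0]*Z,(v-K[1,2])/K[1,1]*Z,Z,np.ones_like(Z)],-1)
    W=P@np.linalg.inv(d["camera_from_world"]).T; W=W[...,:3]; W[Z==0]=np.nan; return W
def ray(d,u,v,z):
    T=np.linalg.inv(d["camera_from_world"]);K=d["camera_matrix"]
    r=T[:3,:3]@np.linalg.solve(K,[u,v,1.]);o=T[:3,3];return o+r*(z-o[2])/r[2]
def proj(d,p):
    q=d["camera_from_world"]@np.append(p,1);r=d["camera_matrix"]@q[:3];return r[:2]/r[2]
def circ(xy):
    from scipy.optimize import least_squares
    c0=np.append(np.median(xy,0),0.05)
    return least_squares(lambda p:np.hypot(*(xy-p[:2]).T)-p[2],c0,loss='soft_l1',f_scale=.002).x
E
python3 - <<'E'
from h import *
for n in ("top","side"):
    d=np.load(n+"0.npz");W=cloud(d);hsv=cv2.cvtColor(d["img"],cv2.COLOR_RGB2HSV);H,S,V=[hsv[...,i].astype(int) for i in range(3)]
    x,y,z=W[...,0],W[...,1],W[...,2]
    def s(m,t): 
        print(n,t,m.sum(),W[m].mean(0).round(4) if m.any() else '', 'mid',((np.nanmax(W[m],0)+np.nanmin(W[m],0))/2).round(4) if m.any() else '')
    B={"top":(slice(175,300),slice(120,262)),"side":(slice(230,385),slice(165,325))}[n]
    R=np.zeros(z.shape,bool);R[B]=1
    red=R&((H<8)|(H>172))&(S>150)&(V>110); s(red,'red all'); s(red&(z>.069),'pin top'); 
    v,u=np.nonzero(red&(z>.05)); print('  px',u.mean(),v.mean(),ray(d,u.mean(),v.mean(),.0725).round(4))
    blk=R&(z>.072)&(z<.09)&(V<70); s(blk,'lever top')
    print(np.nanpercentile(z[blk],[0,50,100]) if blk.any() else '')
    gold=R&(H>12)&(H<35)&(S>100)&(V>110); s(gold,'gold')
    print('z hist',np.histogram(z[gold],bins=np.arange(0,.1,.005)))
    rim=gold&(z>.074)&(z<.09); print('bowl rim circ',circ(W[rim][:,:2]).round(4),rim.sum())
    B2={"top":(slice(170,270),slice(310,410)),"side":(slice(150,240),slice(265,365))}[n]
    R2=np.zeros(z.shape,bool);R2[B2]=1
    g2=R2&(H>12)&(H<35)&(S>100)
    print('knob z',np.nanmax(z[R2])); k=g2&(z>.145); s(k,'knobtop'); k2=g2&(z>.128)&(z<.147);s(k2,'knob')
    s(g2&(z<.03),'foot'); print(np.histogram(z[R2],bins=np.arange(-.02,.17,.01)))
E
```

```text
top red all 88 [nan nan nan] mid [0.4111 0.2123 0.0449]
top pin top 82 [0.4752 0.2917 0.0735] mid [0.4752 0.2919 0.0731]
  px 140.42168674698794 228.32530120481928 [0.4753 0.292  0.0725]
top lever top 2 [0.4684 0.0253 0.074 ] mid [0.4684 0.0253 0.074 ]
[0.0731397  0.07401622 0.07489274]
top gold 2158 [nan nan nan] mid [0.4537 0.1491 0.0406]
z hist (array([   1,    1,   20,   22,   69,  485, 1318,   95,    4,    1,    0,
          0,    0,    1,   16,   83,   30,    0,    0]), array([0.   , 0.005, 0.01 , 0.015, 0.02 , 0.025, 0.03 , 0.035, 0.04 ,
       0.045, 0.05 , 0.055, 0.06 , 0.065, 0.07 , 0.075, 0.08 , 0.085,
       0.09 , 0.095]))
bowl rim circ [0.4381 0.1764 0.0634] 120
knob z 0.15555672739458204
top knobtop 141 [ 0.4237 -0.2234  0.1496] mid [ 0.4239 -0.2238  0.1504]
top knob 45 [ 0.4216 -0.2187  0.1422] mid [ 0.4249 -0.2242  0.1377]
top foot 183 [ 0.3874 -0.1879  0.0088] mid [ 0.4082 -0.2161  0.0131]
(array([   0, 2796, 3480,   70,   34,   25,   46,   34,   42,  113,  270,
        645, 1270,  953,    8,    9,   95,   62]), array([-0.02, -0.01,  0.  ,  0.01,  0.02,  0.03,  0.04
[... 611 characters left out ...]
.01 , 0.015, 0.02 , 0.025, 0.03 , 0.035, 0.04 ,
       0.045, 0.05 , 0.055, 0.06 , 0.065, 0.07 , 0.075, 0.08 , 0.085,
       0.09 , 0.095]))
bowl rim circ [0.4361 0.1792 0.0632] 285
knob z 0.15130093042145643
side knobtop 62 [ 0.4208 -0.2193  0.1482] mid [ 0.4202 -0.2209  0.1482]
side knob 84 [ 0.4187 -0.2121  0.1385] mid [ 0.4211 -0.2163  0.1377]
side foot 269 [ 0.4108 -0.2035  0.0061] mid [ 0.4269 -0.3367  0.0134]
(array([   0, 3553, 1171,  192,  187,  197,  187,  197,  199,  256,  306,
        399,  674,  343,   18,   45,   82,    7]), array([-0.02, -0.01,  0.  ,  0.01,  0.02,  0.03,  0.04,  0.05,  0.06,
        0.07,  0.08,  0.09,  0.1 ,  0.11,  0.12,  0.13,  0.14,  0.15,
        0.16]))
```

```bash
cat >> h.py <<'E'
def pol(c,yaw,r,a,z):
    a=np.radians(a)+yaw; return np.array([c[0]+r*np.cos(a),c[1]+r*np.sin(a),z])
def overlay(d,c,yaw,box,f,name,dome=None):
    img=cv2.resize(d["img"][box[1]:box[3],box[0]:box[2],::-1],None,fx=f,fy=f,interpolation=cv2.INTER_CUBIC)
    def P(p): q=(proj(d,p)-[box[0],box[1]]+.5)*f; return tuple(int(round(t)) for t in q)
    def line(ps,col): cv2.polylines(img,[np.array([P(p) for p in ps],np.int32)],False,col,1,cv2.LINE_AA)
    A=np.arange(0,361,5)
    if dome is None:
        line([pol(c,yaw,.108,a,.032) for a in A],(255,0,255)); line([pol(c,yaw,.118,a,.014) for a in A],(0,255,0))
        for k in (0,120,240):
            for s in (-.016,.016):
                line([np.array([*(c+r*np.array([np.cos(t),np.sin(t)])+s*np.array([-np.sin(t),np.cos(t)])),.024]) for r in (.086,.1) for t in [yaw+np.radians(k)]],(255,255,0))
        line([pol(c,yaw,.124,75,.074)]*2,(0,0,0)); cv2.circle(img,P(pol(c,yaw,.124,75,.074)),3,(255,0,0),-1)
        cv2.circle(img,P(pol(c,yaw,.15,-75,.08)),3,(255,0,0),-1)
    else:
        line([pol(c,yaw,.082,a,.0) for a in A],(255,0,255)); line([pol(c,yaw,.0155,a,.144) for a in A],(0,0,255))
        for k in (0,120,240):
            t=yaw+np.radians(k);e=np.array([np.cos(t),np.sin(t)]);n=np.array([-e[1],e[0]])
            line([np.array([*(np.array(c)+r*e+s*n),.008]) for r,s in ((.082,-.01),(.096,-.01),(.096,.01),(.082,.01))],(255,0,0))
    cv2.imwrite(name,img)
E
python3 - <<'E'
from h import *
def fit(p,l):
    a=np.radians(75);m=np.array([.124*np.exp(1j*a),.15*np.exp(-1j*a)]);w=np.array([p[0]+1j*p[1],l[0]+1j*l[1]])
    r=(w[0]-w[1])/(m[0]-m[1]); print('scale',abs(r)); yaw=np.angle(r); wt=(w-m*np.exp(1j*yaw)).mean(); return np.array([wt.real,wt.imag]),yaw
for n,pp,lp in (("top",(140.4,228.3),(251.2,213.2)),("side",(191,345.2),(255.6,244.6))):
    d=np.load(n+"0.npz"); p=ray(d,*pp,.0725 if n=="top" else .0725); l=ray(d,*lp,.08)
    c,yaw=fit(p,l); print(n,c.round(4),np.degrees(yaw).round(2),l.round(4))
    overlay(d,c,yaw,(120,170,270,300) if n=="top" else (165,230,325,385),4.4 if n=="top" else 3.8,f"pics/ov_{n}.png")
E
```

```text
scale 0.9997289857248787
top [0.4392 0.1734] -1.93 [0.4732 0.0273 0.08  ]
scale 0.9783300575652729
side [0.4376 0.1797] -2.27 [0.4707 0.0363 0.08  ]
```

View pics/ov_top.png

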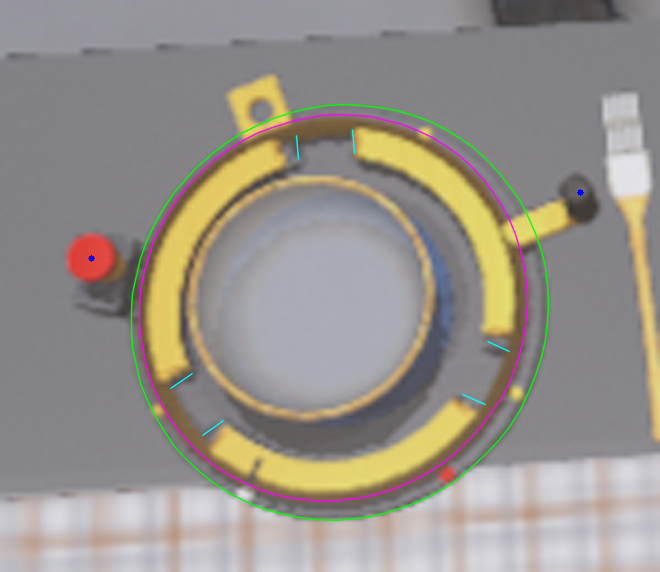

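View pics/ov_side.png

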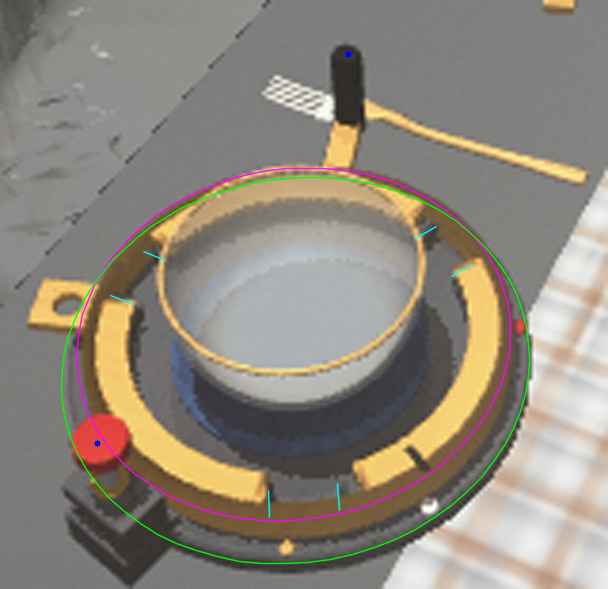

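The pin and lever points alone don't agree well: the side overlay sits about 3 px left of the collar. I'll get a first dome estimate, then take close wrist views of the dome and stand.

Run:
```python
from h import *
from rig import arm, inverse_kinematics
def fitd(pts):
    w=np.array([p[0]+1j*p[1] for p in pts]);c=w.mean();a=np.angle((w-c)**3)/3 
    print(abs(w-c).round(4),np.degrees(a)); return c
d=np.load("top0.npz");print(fitd([ray(d,u,v,.008) for u,v in ((322.6,237.0),(384.8,245.4),(358.6,188.6))]))
d=np.load("side0.npz");print(fitd([ray(d,u,v,.008) for u,v in ((312,230.5),(284.2,197.3),(346.2,200.5))]))
from scipy.spatial.transform import Rotation as R
q=arm.get_joint_pos();print(R.from_rotvec(arm.get_eef_rot()).as_matrix().round(3).tolist())
for p in ((.42,-.22,.15),(.437,.177,.15),(.437,.177,.3),(.42,-.22,.3)):
  for yaw in range(-180,180,30):
    r=(R.from_euler('z',yaw,degrees=True)*R.from_euler('x',180,degrees=True)).as_rotvec()
    j=inverse_kinematics(p,r); print(p,yaw,None if j is None else np.round(j,2).tolist())
```

```text
[0.0901 0.0907 0.091 ] [-15.49057494 -15.88656351 -15.33259018]
(0.4243307774502706-0.2260989813838985j)
[0.0879 0.0931 0.0953] [-15.64648893 -12.21538403 -16.60437399]
(0.418689132570942-0.21650466939062887j)
[[0.927, 0.376, -0.001], [0.376, -0.927, 0.001], [-0.0, -0.001, -1.0]]
(0.42, -0.22, 0.15) -180 [0.89, 0.54, -0.67, 2.04, 0.5, 0.73, 1.48]
(0.42, -0.22, 0.15) -150 [1.11, 0.67, -1.06, 2.04, 0.77, 0.9, 1.71]
(0.42, -0.22, 0.15) -120 [-0.05, 0.56, 0.71, 2.07, -0.56, 0.71, -2.65]
(0.42, -0.22, 0.15) -90 [0.04, 0.52, 0.55, 2.06, -0.43, 0.67, -2.26]
(0.42, -0.22, 0.15) -60 [0.14, 0.49, 0.4, 2.06, -0.32, 0.64, -1.86]
(0.42, -0.22, 0.15) -30 [0.24, 0.48, 0.25, 2.06, -0.2, 0.63, -1.46]
(0.42, -0.22, 0.15) 0 [0.34, 0.47, 0.11, 2.06, -0.09, 0.62, -1.06]
(0.42, -0.22, 0.15) 30 [0.44, 0.46, -0.02, 2.05, 0.01, 0.62, -0.64]
(0.42, -0.22, 0.15) 60 [0.53, 0.47, -0.15, 2.05, 0.11, 0.63, -0.22]
(0.42, -0.22, 0.15) 90 [0.62, 0.47, -0.27, 2.05, 0.21, 0.64, 0.21]
(0.42, -0.22, 0.15) 120 [0.71, 0.49, -0.4, 2.05, 0.3, 0.66, 0.63]
(0.42, -0.22, 0.15) 150 [0.8, 0.51, -0.54, 2.04, 0.4, 0.69, 1.05]
(0.43
[... 1748 characters left out ...]
, -1.06, 1.84, 0.4, 1.12, 2.07]
(0.42, -0.22, 0.3) -120 [1.17, 0.42, -1.06, 1.84, 0.4, 1.12, 2.59]
(0.42, -0.22, 0.3) -90 [0.02, 0.3, 0.53, 1.86, -0.17, 1.03, -2.52]
(0.42, -0.22, 0.3) -60 [0.14, 0.28, 0.37, 1.86, -0.12, 1.02, -2.06]
(0.42, -0.22, 0.3) -30 [0.25, 0.27, 0.23, 1.86, -0.07, 1.02, -1.59]
(0.42, -0.22, 0.3) 0 [0.38, 0.27, 0.05, 1.85, -0.02, 1.02, -1.13]
(0.42, -0.22, 0.3) 30 [0.49, 0.27, -0.08, 1.85, 0.03, 1.02, -0.65]
(0.42, -0.22, 0.3) 60 [0.59, 0.27, -0.21, 1.85, 0.07, 1.03, -0.18]
(0.42, -0.22, 0.3) 90 [0.69, 0.28, -0.34, 1.85, 0.11, 1.03, 0.3]
(0.42, -0.22, 0.3) 120 [0.78, 0.29, -0.47, 1.84, 0.15, 1.04, 0.78]
(0.42, -0.22, 0.3) 150 [0.89, 0.31, -0.62, 1.84, 0.21, 1.05, 1.24]
```

```bash
cat >> h.py <<'E'
from scipy.spatial.transform import Rotation as Rt
def down(yawdeg): return (Rt.from_euler('z',yawdeg,degrees=True)*Rt.from_euler('x',180,degrees=True)).as_rotvec()
E
python3 - <<'E'
from h import *
from rig import arm, optics
print(arm.get_t())
for n,p in (("wd",(.42,-.29,.30)),("ws",(.437,.11,.30))):
    arm.goto(p,down(90)); print(n,arm.get_t(),arm.get_tcp_pos())
    d=optics.camera("wrist"); np.savez(n+".npz",**d); cv2.imwrite(f"pics/{n}.png",d["img"][:,:,::-1])
E
```

```text
0.15
wd 1.5333 [ 0.41919828 -0.29162304  0.29955193]
ws 3.0667 [0.43747262 0.10873174 0.29986436]
```

View pics/wd.png

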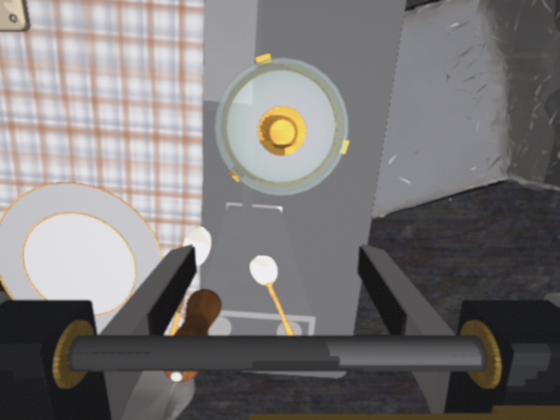

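View pics/ws.png

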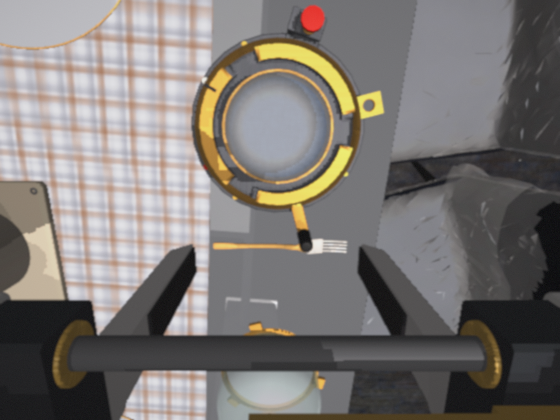

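Wrist view ws shows the stand centred near (277,123), with the pin head at (312,18), lever top at (306,240), eyelet at (370,104) and fork at y-row 246. In view wd the dome knob is at (283,132), with lugs at (263,58), (345,147) and (235,176).

Run:
```python
from h import *
d=np.load("ws.npz"); overlay(d,np.array([.4375,.1765]),np.radians(-2),(180,0,390,260),2.3,"pics/ov_ws.png")
d2=np.load("wd.npz"); overlay(d2,np.array([.4215,-.2215]),np.radians(-15.6),(205,45,365,205),3.7,"pics/ov_wd.png",dome=1)
hsv=cv2.cvtColor(d["img"],cv2.COLOR_RGB2HSV);m=((hsv[...,0]<8)|(hsv[...,0]>172))&(hsv[...,1]>150)&(hsv[...,2]>110);m[40:]=0;m[:,:280]=0
v,u=np.nonzero(m);print(u.mean(),v.mean(),ray(d,u.mean(),v.mean(),.073)); print(ray(d,306.5,234.5,.08))
```

```text
312.02916666666664 18.364583333333332 [0.47697237 0.29294122 0.073     ]
[0.47548438 0.04686039 0.08      ]
```

View pics/ov_ws.png

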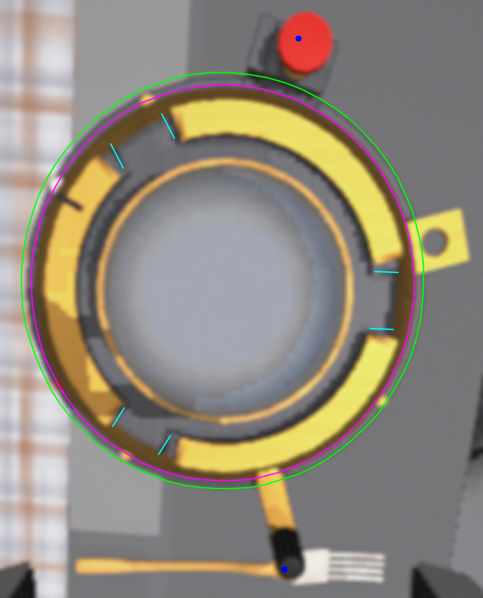

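View pics/ov_wd.png

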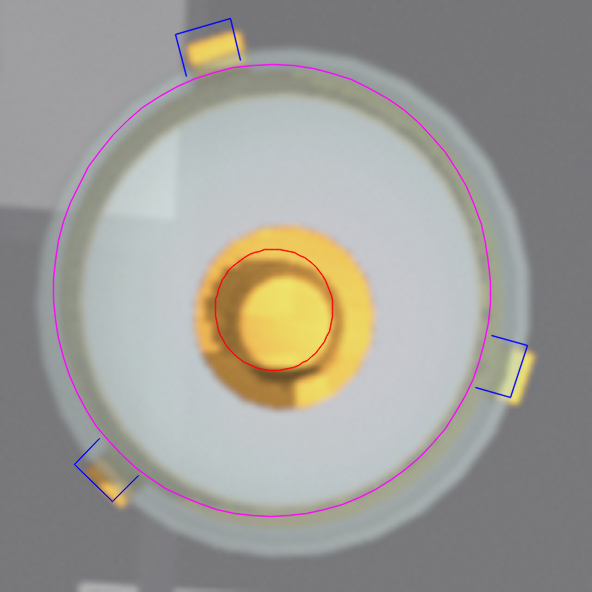

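Run:
```python
from h import *
from scipy.optimize import least_squares
c0=np.array([.4385,.1765])
for n in ("ws","top0","side0"):
    d=np.load(n+".npz");im=cv2.resize(d["img"],None,fx=4,fy=4,interpolation=cv2.INTER_CUBIC)
    hsv=cv2.cvtColor(im,cv2.COLOR_RGB2HSV).astype(int)
    # sample radial profiles on z=.032 plane: gold bright mask
    g=((hsv[...,0]>14)&(hsv[...,0]<35)&(hsv[...,1]>110)&(hsv[...,2]>60))
    def val(r,a): 
        u,v=proj(d,np.array([c0[0]+r*np.cos(a),c0[1]+r*np.sin(a),.032])); i,j=int(round((v+.5)*4-.5)),int(round((u+.5)*4-.5)); return g[i,j] if 0<=i<g.shape[0] else False
    inn=[];out=[]
    for a in np.radians(np.arange(0,360,2)):
        rr=np.arange(.08,.116,.0003); m=np.array([val(r,a) for r in rr])
        on=np.nonzero(m)[0]
        if len(on)<15: continue
        inn.append((a,rr[on[0]])); out.append((a,rr[on[-1]]))
    for t,L in (("in",inn),("out",out)):
        L=np.array(L);xy=c0+L[:,1:]*np.c_[np.cos(L[:,0]),np.sin(L[:,0])]
        s=least_squares(lambda p:np.hypot(*(xy-p[:2]).T)-p[2],[*c0,.09],loss='cauchy',f_scale=.0007)
        e=np.abs(s.fun);print(n,t,len(L),s.x.round(4),'medres',np.median(np.abs(np.hypot(*(xy-s.x[:2]).T)-s.x[2])).round(5))
d=np.load("ws.npz");W=cloud(d);hsv=cv2.cvtColor(d["img"],cv2.COLOR_RGB2HSV)
print('pin',ray(d,312.0,18.2,.0725),'lever',ray(d,306.,246.5,.08))
cv2.imwrite("pics/lev.png",cv2.resize(d["img"][195:265,270:340,::-1],None,fx=8,fy=8,interpolation=cv2.INTER_CUBIC))
```

```text
ws in 180 [0.439  0.1758 0.0842] medres 0.00019
ws out 180 [0.4391 0.1757 0.1066] medres 0.00016
top0 in 164 [0.4367 0.1736 0.0855] medres 0.0003
top0 out 164 [0.4391 0.1743 0.1048] medres 0.00055
side0 in 167 [0.4358 0.178  0.0855] medres 0.00073
side0 out 167 [0.4346 0.1821 0.1094] medres 0.00118
pin [0.47698492 0.29323201 0.0725    ] lever [0.47518378 0.03064085 0.08      ]
```

View pics/lev.png

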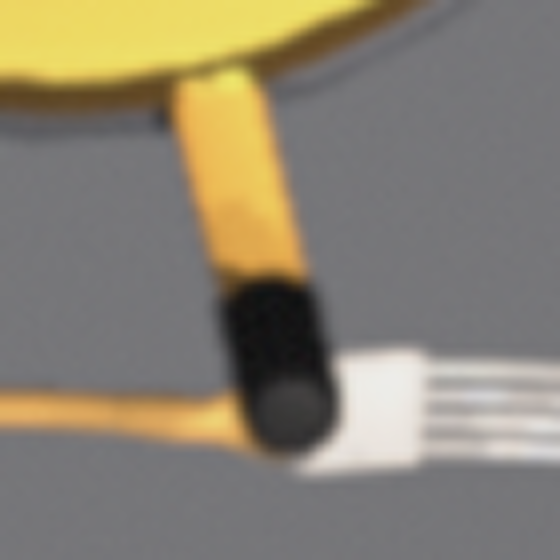

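Run:
```python
from h import *
from rig import arm
for n,u,v in (("wd",281.5,131.5),("top0",365.8,213.2),("side0",316.2,161.5)):
    print(n,ray(np.load(n+".npz"),u,v,.151).round(4))
c=np.mean([ray(np.load(n+".npz"),u,v,.151) for n,u,v in (("wd",281.5,131.5),("top0",365.8,213.2),("side0",316.2,161.5))],0);print(c)
x,y=c[:2]
arm.goto((x,y,.2),down(-13.6)); print(arm.get_t())
f0=arm.get_wrist_force()
hit=arm.move_linear((x,y,.121),velocity=.1,threshold=6); print(hit,arm.get_t(),arm.get_tcp_pos())
if not hit:
    arm.grip(0.0,10); arm.pause(.3); print('w',arm.get_gripper_width()*94,arm.get_tcp_pos(),arm.get_wrist_force(),arm.get_t())
```

```text
wd [ 0.4244 -0.2243  0.151 ]
top0 [ 0.4242 -0.2254  0.151 ]
side0 [ 0.4202 -0.2172  0.151 ]
[ 0.42291528 -0.22229749  0.151     ]
4.425
False 5.3667 [ 0.42341381 -0.22239294  0.12143365]
w 30.15293806473697 [ 0.42297579 -0.22314292  0.12130006] [-1.730424   -4.05526104  4.00288376] 6.6667
```

Run:
```python
from h import *
from rig import arm,optics
x,y=.4229,-.2229
arm.grip(0.6); print(arm.get_tcp_pos(),arm.get_wrist_force())
arm.move_linear((x,y,.122),ori=down(31.4),velocity=.1)
arm.move_linear((x,y,.122),ori=down(76.4),velocity=.1); print(arm.get_tcp_pos(),arm.get_t())
d=optics.camera("top");np.savez("top1.npz",**d)
arm.grip(0.0,30); arm.pause(.3); print('w',arm.get_gripper_width()*94,arm.get_tcp_pos(),arm.get_wrist_force(),arm.get_t())
for n in ("top","side"):
    d=optics.camera(n);np.savez(n+"2.npz",**d);cv2.imwrite(f"pics/{n}2.png",d["img"][:,:,::-1])
a=cv2.imread("pics/top2.png")[170:270,310:410];b=cv2.imread("pics/side2.png")[130:240,255:365]
cv2.imwrite("pics/g2.png",np.hstack([cv2.resize(a,(390,390),interpolation=2),cv2.resize(b,(390,390),interpolation=2)]))
```

```text
[ 0.4229442  -0.22203853  0.12095544] [-0.36832708 -0.72139605 -0.09942198]
[ 0.42288947 -0.22293987  0.12199212] 9.1417
w 29.56844872321196 [ 0.42356528 -0.2229941   0.12217685] [ 3.25087068 -0.54061795  0.62684911] 10.0333
```

View pics/g2.png

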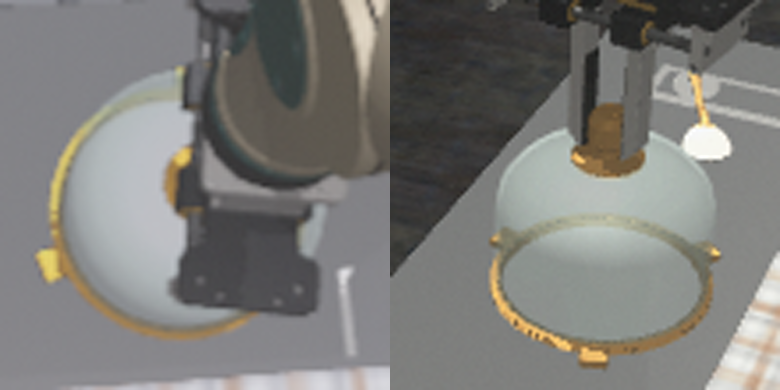

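Run:
```python
from h import *
d0=np.load("side0.npz");d2=np.load("side2.npz")
g0=cv2.cvtColor(d0["img"],cv2.COLOR_RGB2GRAY).astype(np.float32);g2=cv2.cvtColor(d2["img"],cv2.COLOR_RGB2GRAY).astype(np.float32)
for b in ((300,222,326,238),(278,190,292,204),(338,194,352,208),(286,208,310,230),(322,205,348,228)):
    p0=g0[b[1]:b[3],b[0]:b[2]];S=8
    t=cv2.resize(p0,None,fx=S,fy=S,interpolation=2); r=cv2.resize(g2[b[1]-5:b[3]+5,b[0]-5:b[2]+5],None,fx=S,fy=S,interpolation=2)
    m=cv2.matchTemplate(r,t,cv2.TM_CCOEFF_NORMED);_,s,_,l=cv2.minMaxLoc(m);du,dv=l[0]/S-5,l[1]/S-5
    uc,vc=(b[0]+b[2])/2,(b[1]+b[3])/2
    print(b,round(s,3),du,dv,(ray(d0,uc+du,vc+dv,.006)-ray(d0,uc,vc,.006)).round(4))
```

```text
(300, 222, 326, 238) 0.91 0.25 0.25 [-0.0009  0.0007  0.    ]
(278, 190, 292, 204) 0.975 0.375 0.125 [-0.0012  0.0002  0.    ]
(338, 194, 352, 208) 0.954 0.5 0.125 [-0.0014  0.0001  0.    ]
(286, 208, 310, 230) 0.852 0.125 0.125 [-0.0005  0.0004  0.    ]
(322, 205, 348, 228) 0.964 0.5 0.125 [-0.0013  0.      0.    ]
```

Run:
```python
from h import *
from rig import arm,optics
print(arm.get_t())
arm.move_linear((.4236,-.2229,.25),velocity=.12); print(arm.get_wrist_force(),arm.get_gripper_width()*94)
arm.move_linear((.4395,.1766,.25),ori=down(89.9),velocity=.2); 
arm.move_linear((.4395,.1766,.168),velocity=.1); arm.pause(.2)
print(arm.get_tcp_pos(),arm.get_wrist_force(),arm.get_gripper_width()*94,arm.get_t())
for n in ("top","side"):
    d=optics.camera(n);np.savez(n+"3.npz",**d);cv2.imwrite(f"pics/{n}3.png",d["img"][:,:,::-1])
a=cv2.imread("pics/top3.png")[170:300,120:260];b=cv2.imread("pics/side3.png")[210:390,160:340]
cv2.imwrite("pics/g3.png",np.hstack([cv2.resize(a,(390,362),interpolation=2),cv2.resize(b,(362,362),interpolation=2)]))
```

```text
10.1333
[ 0.70919514  0.1842169  -4.93999475] 29.783500679574743
[0.43988562 0.17673708 0.16852918] [ 0.31295473 -0.19303192 -3.68154857] 29.544071488458094 14.6667
```

View pics/g3.png

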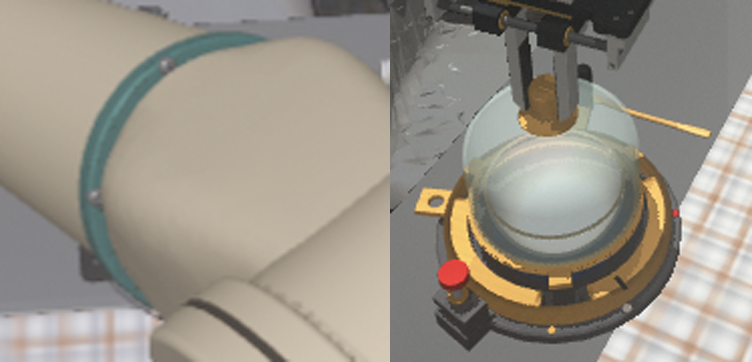

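The side view shows the dome over the bowl, with the front lug just above the front gap. I'll zoom in and compare the lug's offset from the gap with what the model predicts.

Run:
```python
from h import *
d=np.load("side3.npz"); c=np.array([.4395,.1766]);yw=np.radians(-2)
print([ (k,proj(d,pol(c,yw,.096,k,.0465)).round(1),proj(d,pol(c,yw,.096,k,.032)).round(1)) for k in (0,120,240)])
box=(195,310,285,370);f=8
img=cv2.resize(d["img"][box[1]:box[3],box[0]:box[2],::-1],None,fx=f,fy=f,interpolation=2)
cv2.imwrite("pics/z5.png",img)
box=(170,235,330,355);f=5
cv2.imwrite("pics/z6.png",cv2.resize(d["img"][box[1]:box[3],box[0]:box[2],::-1],None,fx=f,fy=f,interpolation=2))
```

```text
[(0, array([197.9, 293.2]), array([198.8, 298.1])), (120, array([243.8, 353.1]), array([244.2, 358. ])), (240, array([281.9, 285.7]), array([281.9, 290.6]))]
```

View pics/z5.png

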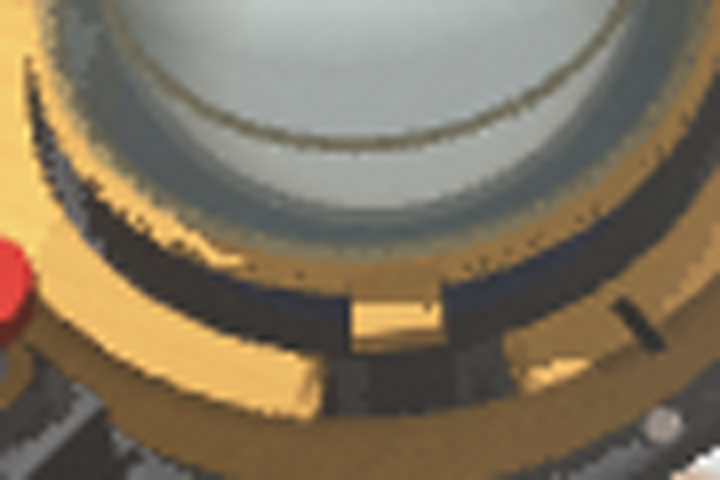

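View pics/z6.png

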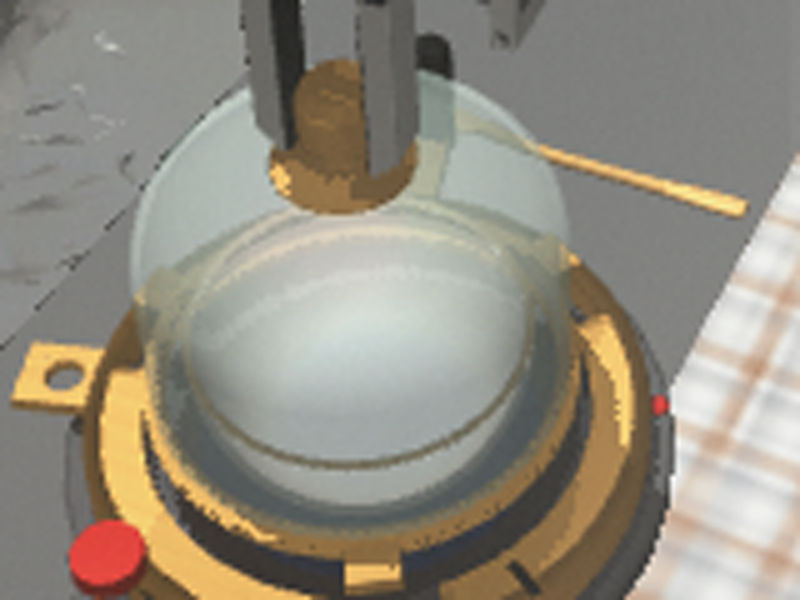

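The front lug is about 3 mm left of the gap's centre. I'll recheck the yaw angles from the stored images before lowering.

Run:
```python
from h import *
for n,c in (("ws",(.439,.1758)),("top0",(.4375,.1739)),("side0",(.4358,.179)),("side3",(.4358,.179))):
    d=np.load(n+".npz");im=cv2.resize(d["img"],None,fx=4,fy=4,interpolation=cv2.INTER_CUBIC)
    hsv=cv2.cvtColor(im,cv2.COLOR_RGB2HSV).astype(int)
    g=((hsv[...,0]>14)&(hsv[...,0]<35)&(hsv[...,1]>110)&(hsv[...,2]>60))
    for r in (.092,.097):
        A=np.arange(-60,300,.25);m=[]
        for a in A:
            u,v=proj(d,pol(c,0,r,a,.032));m.append(g[int((v+.5)*4),int((u+.5)*4)])
        m=np.array(m).astype(int);e=np.nonzero(np.diff(m))[0];print(n,r,[(A[i],'+' if m[i+1] else '-') for i in e])
# dome lugs: gold pixels radially beyond ring
for n,c in (("wd",(.4244,-.2243)),("top0",(.4242,-.2254))):
    d=np.load(n+".npz");im=cv2.resize(d["img"],None,fx=4,fy=4,interpolation=cv2.INTER_CUBIC)
    hsv=cv2.cvtColor(im,cv2.COLOR_RGB2HSV).astype(int)
    g=((hsv[...,0]>14)&(hsv[...,0]<35)&(hsv[...,1]>80))
    for r in (.086,.089,.092,.095):
        A=np.arange(-60,300,.25);m=[]
        for a in A:
            u,v=proj(d,pol(c,0,r,a,.008));m.append(g[int((v+.5)*4),int((u+.5)*4)])
        m=np.array(m).astype(int);e=np.nonzero(np.diff(m))[0];print(n,r,[(A[i],'+' if m[i+1] else '-') for i in e])
```

```text
ws 0.092 [(np.float64(-14.25), '-'), (np.float64(11.75), '+'), (np.float64(106.25), '-'), (np.float64(132.0), '+'), (np.float64(226.0), '-'), (np.float64(251.75), '+')]
ws 0.097 [(np.float64(-13.5), '-'), (np.float64(11.75), '+'), (np.float64(106.75), '-'), (np.float64(132.0), '+'), (np.float64(148.5), '-'), (np.float64(149.5), '+'), (np.float64(226.75), '-'), (np.float64(252.0), '+')]
top0 0.092 [(np.float64(-14.0), '-'), (np.float64(12.0), '+'), (np.float64(106.25), '-'), (np.float64(131.75), '+'), (np.float64(148.0), '-'), (np.float64(149.0), '+'), (np.float64(225.75), '-'), (np.float64(251.75), '+')]
top0 0.097 [(np.float64(-12.75), '-'), (np.float64(11.75), '+'), (np.float64(106.5), '-'), (np.float64(132.25), '+'), (np.float64(147.5), '-'), (np.float64(149.25), '+'), (np.float64(225.75), '-'), (np.float64(252.0), '+')]
side0 0.092 [(np.float64(-22.75), '+'), (np.float64(-22.25), '-'), (np.float64(-22.0), '+'), (np.float64(-21.75), '-'), (np.float64(-21.5), '+'), (np.float64(-12.75), '-'), (np.float64(-8.5), '+'), (np.float64(-5.0), '-'), (np.float64(-4.75), '+'), (np.float64(-1.
[... 2040 characters left out ...]
0.5), '-'), (np.float64(218.75), '+'), (np.float64(230.25), '-')]
wd 0.095 [(np.float64(-22.25), '+'), (np.float64(-9.75), '-'), (np.float64(98.0), '+'), (np.float64(109.75), '-'), (np.float64(219.25), '+'), (np.float64(231.0), '-')]
top0 0.086 [(np.float64(97.75), '+'), (np.float64(111.5), '-'), (np.float64(217.5), '+'), (np.float64(229.25), '-')]
top0 0.089 [(np.float64(98.0), '+'), (np.float64(111.25), '-'), (np.float64(217.5), '+'), (np.float64(230.5), '-')]
top0 0.092 [(np.float64(98.25), '+'), (np.float64(111.25), '-'), (np.float64(217.5), '+'), (np.float64(230.75), '-')]
top0 0.095 [(np.float64(99.0), '+'), (np.float64(110.5), '-'), (np.float64(218.0), '+'), (np.float64(230.75), '-')]
```

Run:
```python
from h import *
def rep(n,c,pts):
    d=np.load(n+".npz")
    for t,u,v in pts:
        p=ray(d,u,v,.014)[:2]-c; print(n,t,np.hypot(*p).round(4),np.degrees(np.arctan2(p[1],p[0])).round(2)%360)
rep("ws",(.439,.1758),[(t,180+x/2.3-.5,y/2.3-.5) for t,x,y in (("w",57,184),("g",148,99),("g",382,401),("g",125,455))])
rep("top0",(.4375,.1739),[(t,125+x/5-.5,175+y/4.76-.5) for t,x,y in (("w",252,512),("r",483,490),("g",458,118),("g",563,401),("g",155,420))])
rep("side0",(.4358,.179),[(t,165+x/3.8-.5,230+y/3.8-.5) for t,x,y in (("w",429,506),("r",520,327),("g",287,547))])
```

```text
ws w 0.1132 146.9
ws g 0.1135 111.74
ws g 0.1142 326.90999999999997
ws g 0.1141 236.91
top0 w 0.1138 146.66
top0 r 0.1118 206.8
top0 g 0.1135 328.26
top0 g 0.1121 237.57
top0 g 0.1136 111.51
side0 w 0.1109 147.79
side0 r 0.113 208.02
side0 g 0.11 112.13
```

The stand's dots and pin put the keyways at -2.9°, and the collar gaps are at -1°. The carried dome is at about -2 to -3°, which fits both, so I'll lower it with a force guard.

Run:
```python
from h import *
from rig import arm,optics
h=arm.move_linear((.4395,.1766,.1355),velocity=.03,threshold=6)
arm.pause(.15)
print(h,arm.get_tcp_pos(),arm.get_wrist_force(),arm.get_ft_torque(),arm.get_t())
d=optics.camera("side");np.savez("side4.npz",**d)
cv2.imwrite("pics/z7.png",cv2.resize(d["img"][225:375,160:340,::-1],None,fx=4,fy=4,interpolation=2))
```

```text
True [0.43924228 0.17646426 0.13596615] [-0.41888504 -0.50132923  6.41994238] [-0.10662282 -0.02124738  0.02065114] 15.9333
```

View pics/z7.png

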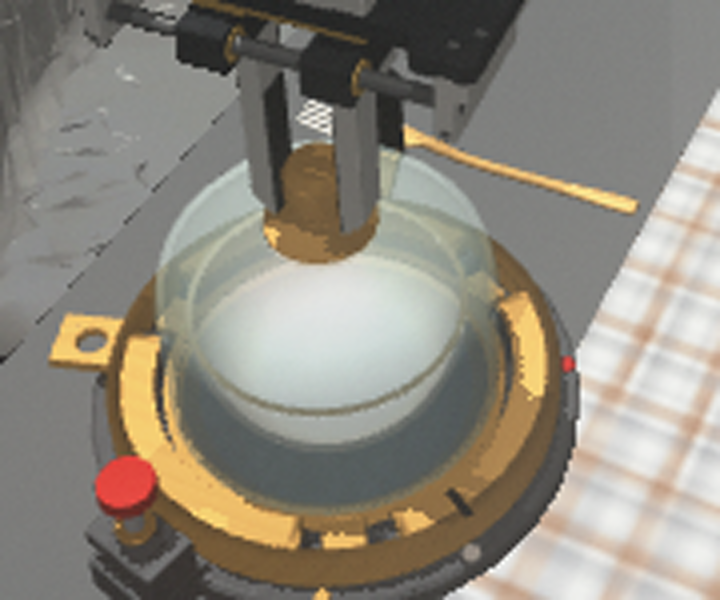

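The dome is fully down: TCP z is 0.136, as predicted, and the side forces are near zero. The front lug sits in the gap at about (345,530). I'll release it and go to the lever.

```bash
cat > lev.py <<'E'
from h import *
from rig import arm,optics,inverse_kinematics
C=np.array([.4393,.1766])
def lp(th,z,r=.15): return (*(C+r*np.array([np.cos(np.radians(th)),np.sin(np.radians(th))])),z)
E
python3 - <<'E'
from lev import *
arm.grip(0.75); print(arm.get_tcp_pos(),arm.get_wrist_force())
p=arm.get_tcp_pos(); arm.move_linear((.4393,.1766,.215),velocity=.15)
for off in (180,0):
  for th in (-76,-45,-18): 
    j=inverse_kinematics(lp(th,.047),down(th+off)); print(off,th,None if j is None else np.round(j,2))
d=optics.camera("side");cv2.imwrite("pics/side5.png",d["img"][:,:,::-1]);np.savez("side5.npz",**d);print(arm.get_t())
E
```

```text
[0.43801265 0.1755711  0.13484916] [-0.63283297  0.58873249  0.38154889]
180 -76 [ 0.24  0.71 -0.55  2.11  0.75  0.52 -0.63]
180 -45 [ 0.27  0.82 -0.72  1.92  0.82  0.73 -0.16]
180 -18 [ 0.23  0.92 -0.86  1.78  0.9   0.89  0.2 ]
0 -76 [-0.16  0.66  0.06  2.13 -0.1   0.36 -2.92]
0 -45 [-0.15  0.71 -0.04  1.93  0.05  0.5  -2.59]
0 -18 [-0.18  0.76 -0.14  1.8   0.17  0.6  -2.31]
17.5083
```

View pics/side5.png

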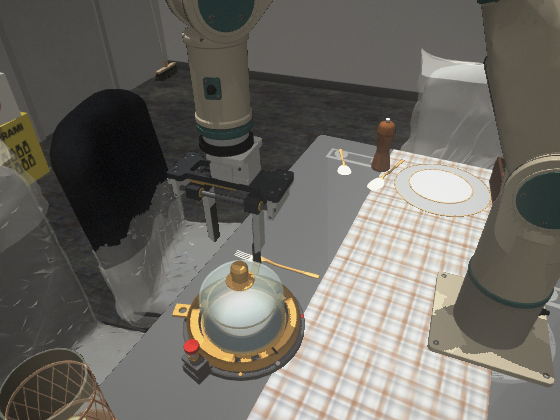

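The dome stands seated and free, with its knob at (239,270). Now the lever.

Run:
```python
from lev import *
arm.goto(lp(-76,.2),down(104)); arm.grip(.45)
h=arm.move_linear(lp(-76,.047),velocity=.1,threshold=6); print(h,arm.get_tcp_pos(),arm.get_t())
d=optics.camera("side");cv2.imwrite("pics/z8.png",cv2.resize(d["img"][200:380,160:340,::-1],None,fx=3.3,fy=3.3,interpolation=2))
```

```text
False [0.47596894 0.03109539 0.0474337 ] 20.475
```

View pics/z8.png

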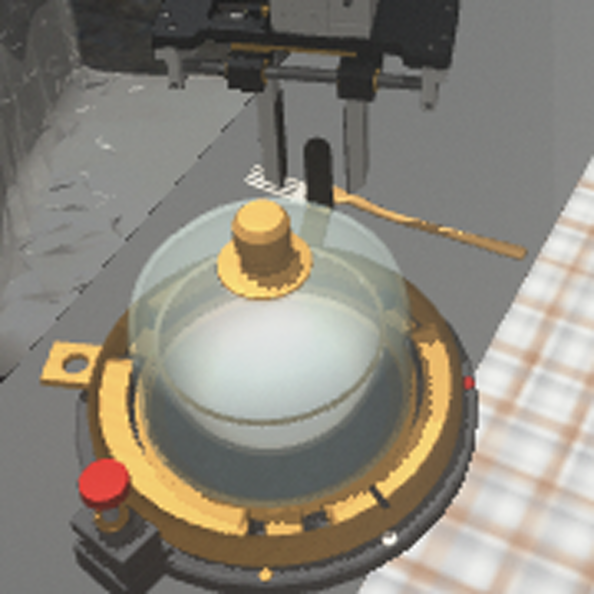

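The fingers straddle the post at (318,170), clear of the fork. Turning the collar now.

Run:
```python
from lev import *
arm.grip(.26,10); print(arm.get_gripper_width(),arm.get_wrist_force())
th=-76
while th<-10:
    th=min(th+(8 if th<-28 else 4),-10)
    h=arm.move_linear(lp(th,.047),ori=down(th+180),velocity=.08 if th<-24 else .04,threshold=10)
    p=np.array(arm.get_tcp_pos())[:2]-C; print(th,h,np.degrees(np.arctan2(p[1],p[0])).round(2),np.hypot(*p).round(4),np.round(arm.get_wrist_force(),1),round(arm.get_t(),2))
    if h: break
d=optics.camera("side");np.savez("side9.npz",**d);cv2.imwrite("pics/z9.png",cv2.resize(d["img"][200:380,160:340,::-1],None,fx=3.3,fy=3.3,interpolation=2))
```

```text
0.26016533119888935 [ 0.21415655  0.46292128 -0.42609309]
-68 False -68.07 0.1499 [-0.4 -0.5 -0. ] 21.43
-60 False -60.2 0.1499 [0.4 0.3 0.6] 21.84
-52 False -52.2 0.1499 [-0.4  0.3  0.4] 22.25
-44 False -44.18 0.1499 [ 0.5 -0.7  0.3] 22.66
-36 False -36.15 0.1499 [-0.3 -0.7  0.2] 23.07
-28 False -28.14 0.1499 [-0.2 -0.1 -0.1] 23.48
-24 False -24.03 0.15 [ 0.2 -0.2 -0. ] 23.88
-20 False -19.87 0.15 [-0.2  0.  -1. ] 24.29
-16 False -17.19 0.1498 [-2.2 -4.1  3.1] 24.7
-12 True -17.33 0.1493 [-0.4 -1.7  1. ] 24.92
```

View pics/z9.png

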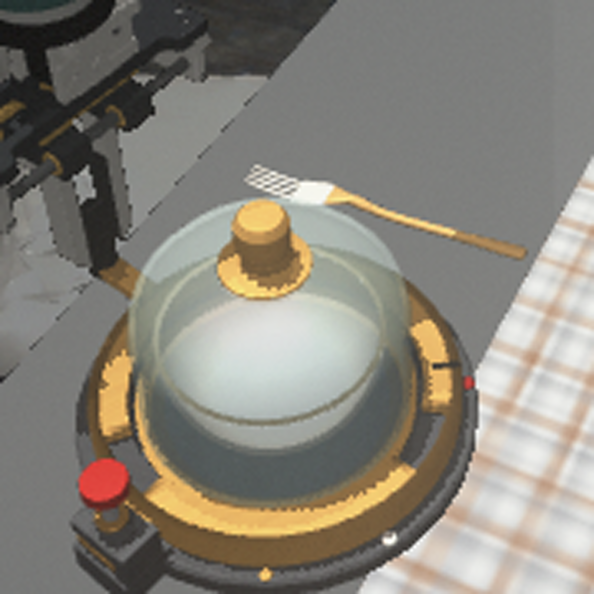

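Run:
```python
from lev import *
d=np.load("side9.npz");c=np.array((.4358,.179))
for t,x,y,z in (("lineout",459,367,.032),("linein",434,366,.032),("red",468,383,.014),("white",389,538,.014)):
    p=ray(d,160+x/3.3-.5,200+y/3.3-.5,z)[:2]-c;print(t,np.hypot(*p).round(4),np.degrees(np.arctan2(p[1],p[0]))%360)
# push again firmly against the stop
p=arm.get_tcp_pos();f=arm.get_wrist_force()
h=arm.move_linear(lp(-10,.047),ori=down(163),velocity=.04,threshold=20)
p=np.array(arm.get_tcp_pos())[:2]-C;print(h,np.degrees(np.arctan2(p[1],p[0])),arm.get_wrist_force(),arm.get_t())
```

```text
lineout 0.1068 206.93097703874207
linein 0.0925 208.25034115192565
red 0.1129 208.01157775591918
white 0.1106 147.85863331962622
True -17.421148216735368 [ 0.27535561 -0.80113183  1.47763263] 25.3083
```

The index line is at 207.6° and the red dot at 208°. A 20 N push didn't move the collar further, so it's at its stop. I'll back off, lift, and go over the pin.

Run:
```python
from lev import *
arm.move_linear(lp(-18.0,.047),ori=down(162),velocity=.03)
print(arm.get_wrist_force())
arm.grip(.40)
arm.move_linear(lp(-18.0,.23),velocity=.15)
arm.grip(0.0,10)
arm.goto((.4770,.2942,.23),down(72)); print(arm.get_t())
arm.move_linear((.4770,.2942,.095),velocity=.12); arm.pause(.1);print(arm.get_tcp_pos(),arm.get_t())
d=optics.camera("side");np.savez("side10.npz",**d);cv2.imwrite("pics/z10.png",cv2.resize(d["img"][200:380,140:340,::-1],None,fx=3.3,fy=3.3,interpolation=2))
d=optics.camera("wrist");cv2.imwrite("pics/w10.png",d["img"][:,:,::-1])
```

```text
[-0.26762638  0.61911477 -0.66524811]
29.5583
[0.47747604 0.29451419 0.09573954] 30.9333
```

View pics/z10.png

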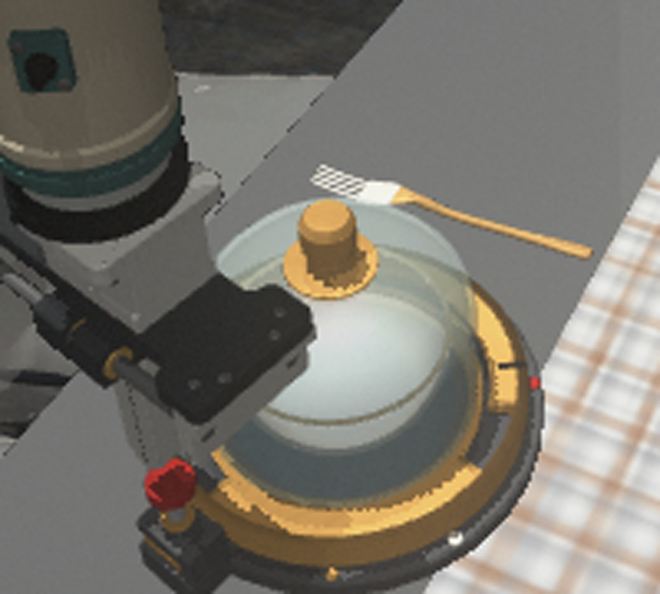

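View pics/w10.png

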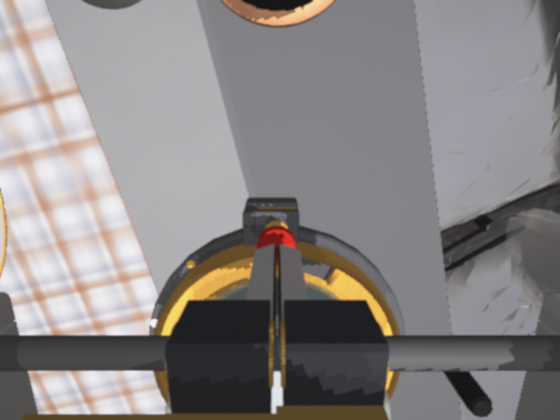

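The fingers hover over the red head at (170,483), and the collar line is still at the red dot. Pressing the pin with a force guard.

Run:
```python
from lev import *
h=arm.move_linear((.4770,.2942,.078),velocity=.06,threshold=8); print(h)
h=arm.move_linear((.4770,.2942,.047),velocity=.04,threshold=22)
print(h,arm.get_tcp_pos(),arm.get_wrist_force(),arm.get_t())
arm.pause(.2);print(arm.get_tcp_pos(),arm.get_wrist_force(),arm.get_t())
d=optics.camera("side");cv2.imwrite("pics/z11.png",cv2.resize(d["img"][200:380,140:340,::-1],None,fx=3.3,fy=3.3,interpolation=2))
```

```text
False
True [0.47755975 0.29466994 0.05225073] [-1.57044113 -1.55710268  9.20077657] 32.1167
[0.47754629 0.29464375 0.05223686] [-1.54621198 -1.21317186  9.02464545] 32.3167
```

View pics/z11.png

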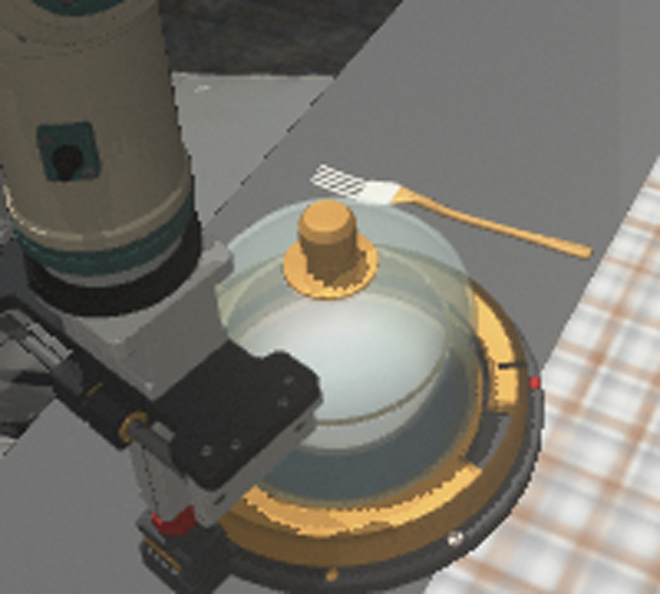

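Run:
```python
from lev import *
h=arm.move_linear((.4770,.2942,.046),velocity=.03,threshold=18); print(h,arm.get_tcp_pos(),arm.get_wrist_force())
arm.move_linear((.4770,.2942,.25),velocity=.15)
arm.goto((.437,-.05,.33),down(90)); arm.pause(.3); print(arm.get_t())
for n in ("top","side","wrist"):
    d=optics.camera(n);np.savez(n+"12.npz",**d);cv2.imwrite(f"pics/{n}12.png",d["img"][:,:,::-1])
a=cv2.imread("pics/top12.png")[170:300,120:280];b=cv2.imread("pics/side12.png")[220:385,165:325]
cv2.imwrite("pics/g12.png",np.vstack([cv2.resize(a,(366,297),interpolation=2)]) if 0 else np.hstack([cv2.resize(a,(400,325),interpolation=2),cv2.resize(b,(390,402),interpolation=2)[:325]]))
W=cloud(np.load("side12.npz"));d=np.load("side12.npz");hsv=cv2.cvtColor(d["img"],cv2.COLOR_RGB2HSV)
m=((hsv[...,0]<8)|(hsv[...,0]>172))&(hsv[...,1]>150)&(hsv[...,2]>110);m[:330]=0;m[:,230:]=0;print('head z',np.nanpercentile(W[m][:,2],[10,50,90]))
```

```text
True [0.47754779 0.29468478 0.05219771] [-3.00475063 -2.1513     11.547502  ]
35.6833
head z [0.04936917 0.05087273 0.05242608]
```

View pics/g12.png

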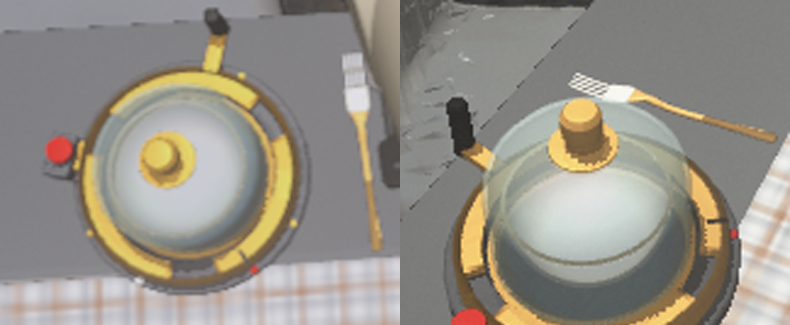

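View pics/side12.png

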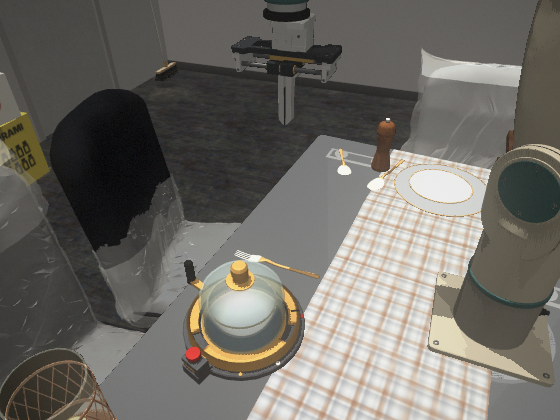

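The dome is seated, the index line is at the red dot, the pin head is down at about 51 mm, and the fork hasn't moved. Handing in.

```bash
python3 -c "
from rig import arm,ticket
print(arm.get_t());ticket.close_job()"
```

```text
35.8333
the job is handed in; nothing more can be done
```

The bowl is secured under the dome, and I handed the job in at 35.8 s with the arm clear of everything.

- **Dome:** I lowered it over the bowl with its lugs through the collar gaps. It sat down at the predicted height (TCP 0.136 m) with a contact force of about 6 N.
- **Collar:** I turned it by the lever to its stop. The index line measured 207.6° against 208.0° for the red dot, and a further 20 N push did not move it.
- **Pin:** I pressed it home last. The fingertips stopped at 52.2 mm, and the depth camera read the head at about 51 mm after I let go.
- **Bowl and fork:** By eye, both look unmoved in the last pictures. I did not measure them.

Two checks disagreed along the way:
- **Cameras:** They differed by up to about 8 mm on the dome's position. I corrected for this by gripping the knob in two directions before lifting.
- **Collar start angle:** It began about 2° past the white dot, so I aligned the dome to the keyways rather than the collar gaps.

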